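# Hang the paper gauge in its narrow cabinet

### The arm

A 6-joint arm with a two-finger parallel gripper is mounted at the origin on the work surface; the furniture and walls round the work are solid. World frame = base frame: x ahead of the robot, y to its left, z up, the work surface at z = 0. Lengths are in mm, angles in rad, forces in N, time in s.
With the tool pointing down it reaches from about 250 to 800 mm from the base axis. Payload 3.9 kg.
Tool frame: the origin (TCP) lies on the centre line of the jaws, within the pads' length; the fingertips stand 8 mm ahead of it and the grasp point (between the pads) lies 11 mm behind it; z points along the fingers, y is the line along which they close (so a half turn about z gives the same grasp; the last joint's range is limited). The gripper opens to 85 mm and grips with 20 to 120 N. Pads are 22 mm wide; open, the fingers measure 114 mm over their backs; the gripper's body (76 mm by 85 mm) begins 54 mm behind the grasp point. The pads swing forward as they close: fully open they stand 13 mm farther back than shut.
Start: joints at [1.228, 0.26, -0.138, 1.173, 0, 1.571], TCP at [176.461, 494.446, 239.304] pointing down, gripper open.
Joint ranges: [-2.78, 2.78], [-0.83, 1.72], [-1.28, 1.37], [-1.9, 2.12], [-1.57, 1.48], [-3.14, 3.14]. Speed limits (rad/s): [2.57, 2.57, 3.14, 3.14, 3.14, 3.14].

### API

Orientations are given as a unit quaternion [w, x, y, z].
In Python, from plant import telemetry, vision, env, models gives the robot as it stands.
- The arm moves only by the tool carry_out, never from a script. Its argument "increments" is text: rows parted by semicolons, each of 5 numbers parted by spaces: the opening, from -1 (shut) to 1 (fully open), so that 0 is half open, then the shift along the tool's x, y, z in cm, then the turn about the tool's z in degrees. A call has 1 to 5 rows; each row is the pose to reach, as a shift and turn from the pose commanded when the call began, along the tool's axes at that moment; what a row does not reach only later rows make up. A row lasts 1/10 s, in which the tool goes at most 50 mm and 8.59 degrees, less where a joint would pass 70% of its speed; a pose out of reach is approached as far as the arm can. A call with a gripper value outside its range is refused whole. The fingers move at their own pace and stop on an object; the grip force is fixed at half the most. Time passes only in rows, so rows that repeat a pose let the fingers close. It gives the time, the measured TCP pose, the force, the opening and the grip force at its end, in the units of the state.
- telemetry.observe(): the state, without advancing time (a new reading comes with each control period).
- vision.camera(name): name is "side" or "top" or "wrist"; returns the picture (480x640x3 uint8, red, green, blue); there is no depth.
- vision.camera_params(name): a dict with "K" (3x3 intrinsics, pixels), "dist" ([k1, k2, p1, p2, k3] as OpenCV has them; the pictures are not rectified), "T" (4x4, takes a point from camera to world coordinates); the wrist camera has in their place "tool_from_camera" (4x4, takes a point from camera to tool coordinates, whose origin is the TCP and whose axes are the flange's). Camera axes: x right, y up, looking along -z (the intrinsics and any distortion apply to the point x, -y, -z); pixel columns grow to the right and rows downward; lengths in mm; the calibration is good to about 2 mm. A picture is of the moment at which its call begins: read the wrist's pose just before it. camera_params takes no time and is no camera call.
- env.sign_off(): hands the job in; it is judged then, once.
Trained networks look in the newest picture that a camera, given by its name, has taken for a name from the list of things; names that differ only in an ending like _2 or _b are one class to them, and where a whole thing is asked for, a point or a joint stands for the part that bears it (a point fixed in the world has none). Each returns a list of dicts, best first, with "conf" (0 to 1); they miss things now and then, are a little off and sometimes report something else, mostly with a low value. They report only what shows in the picture. A call takes as long as a camera call.
- models.trace(camera, query): "mask" (480x640 bool, what is visible of it) and "bbox" ([left, top, right, bottom] in pixels, round what is visible of it).
- models.spot_point(camera, query): "location" ([row, column] in pixels: a listed point, or the origin of a listed thing).
The state is a dict: "time": time; "q": joint angles; "joint_velocities": joint speeds; "joint_torque": joint torques, N m; "ee_pos": TCP position; "orientation": TCP orientation; "ft_force": force on the tool from outside, world axes, zero at the start; "torque": the same for the moment, N m; "grip_width": opening from 0.0 (shut) to 1.0 (fully open); "finger_force": force on a finger pad.
Only numpy, scipy, OpenCV 4.12 (cv2) and the standard library are available. Lean on these libraries where they do the work, as an engineer would, in place of code of your own. Each camera call takes 0.05 s, during which the arm holds its last target. There are 200 camera calls.

### The job

Put the paper thickness gauge away: take it by its blue handle, pass its wire loop and body through the narrow yellow opening of the cabinet and hang the loop on the hook inside. Do not touch the yellow frame with the gauge, nor any part of the cabinet with the robot; the hook is delicate and is set at a different height each day, so feel for it gently, do not lean on it, and do not let go before the hook carries the gauge. Leave the bottles where they stand.

Things in the scene. Friction and masses are not known exactly. Their poses are not given: they have to be found in the camera images.
- cabinet: Fixed grey cabinet 113 x 180 x 262 high (mm), entered only by the opening in its front. Origin: on its underside straight below the hook's seat; x points into the cabinet, y left, z up. Front face x = -50; back rail's face x = +45, red hook carriage's face x = +41.
- front_frame: Yellow frame round the opening, 12 mm thick (cabinet x = -50 to -38 mm), part of the cabinet's front; same origin and axes as the cabinet. Must not be touched.
- opening (a point): Centre of the opening in the cabinet's front face: 60 mm wide (y), 218 mm high, from 22 to 240 mm above the cabinet's underside. Axes as the cabinet's.
- hook_middle (a point): Middle of the range of the hook, NOT the hook itself: in plan the seat, 170 mm up. Hook: 6 mm wire at y = 0 from the carriage towards the opening; seat, then a tip turned up at x = -23 mm, 13 mm above the seat. Top of the seat lies 152 to 188 mm up (set by hand, not reported: see or feel it). It is sprung, giving 1 mm per N; over 8 N is too much.
- gauge: Loose paper gauge, about 140 g, standing on its foot. Origin: under the foot, below the wire loop; x from handle to loop, z up. Body x = -19 to +35, 34 wide, 45 high (mm). Loop of 5 mm wire at x = 0: inside 29 wide, from z = 45, full width to 99, narrowing to a peak at 115; outside 39 wide, top 120. Handle at z = 38 out to x = -153. Hung by the peak it stays nearly level.
- gauge_grip (a point): Centre of the gauge's blue grip: 14 mm wide (y), 14 mm high, 56 mm long (x); at x = -125, z = 38 mm in the gauge's frame. Axes as the gauge's. Grip it firmly (60 N or more) from above, or the gauge sags.
- gauge_eye (a point): Underside of the loop's peak, which is to rest on the hook's seat; at x = 0, z = 115 mm in the gauge's frame. Axes as the gauge's.
- glue_bottle_mid (a point): Loose bystander: white glue bottle with orange nozzle, 55 across, 155 high; point 60 mm above its underside.
- ink_bottle_0_mid (a point): Loose bystander: ink bottle with blue label, 44 across, 112 high; point 50 mm above its underside.
- ink_bottle_1_mid (a point): Loose bystander: ink bottle with magenta label, 44 across, 112 high; point 50 mm above its underside.

How it is judged:
By the outcome, as a careful person would: the job done as asked, in the order asked, and still so for the second after the job is handed in, with the robot touching nothing.
It also fails if it takes over 51 s, if anything falls off the work surface, if the arm or the gripper's body presses on something with over 40 N, if the wrist force passes 120 N, or if a joint passes its speed limit or range.

## Working session

There is one attempt and no reset: what is moved stays moved. The work goes in short steps, Python scripts to look and compute and a tool call to move; the robot and the scene stay as the last step left them, time stands still between calls to the robot, and variables do not carry over. Pictures are saved under pics/ and viewed, at most 12 in all, crops included, and the job is handed in when it is done.

Besides the shell and the picture viewer there is one more tool, called after "Request:" as name(argument=value, ...) on one line, values as JSON. carry_out: Moves the arm, as the interface text tells. Its arguments: {"type":"object","properties":{"increments":{"type":"string"}},"required":["increments"]}

```bash
mkdir -p pics; ls; cat > h.py <<'E'
import numpy as np, cv2
from scipy.spatial.transform import Rotation as R
from plant import telemetry, vision, env, models
def toolT():
    s=telemetry.observe(); T=np.eye(4); q=s["orientation"]
    T[:3,:3]=R.from_quat([q[1],q[2],q[3],q[0]]).as_matrix(); T[:3,3]=s["ee_pos"]; return T
def cam(name):
    p=vision.camera_params(name)
    T=np.array(p["T"]) if "T" in p else toolT()@np.array(p["tool_from_camera"])
    return np.array(p["K"]),np.array(p["dist"]),T
def ray(c,rc):
    K,d,T=c
    u=cv2.undistortPoints(np.array([[[rc[1],rc[0]]]],float),K,d)[0,0]
    v=T[:3,:3]@np.array([u[0],-u[1],-1]); return T[:3,3],v/np.linalg.norm(v)
def tri(rays):
    A=np.zeros((3,3));b=np.zeros(3)
    for o,v in rays:
        P=np.eye(3)-np.outer(v,v);A+=P;b+=P@o
    x=np.linalg.solve(A,b); return x,[np.linalg.norm((np.eye(3)-np.outer(v,v))@(x-o)) for o,v in rays]
def atz(r,z): o,v=r; return o+v*(z-o[2])/v[2]
def proj(c,X):
    K,d,T=c; X=np.atleast_2d(X); p=(X-T[:3,3])@T[:3,:3]; p=p*[1,-1,-1]
    return cv2.projectPoints(p,np.zeros(3),np.zeros(3),K,d)[0][:,0]
def snap(name,fn=None):
    c=cam(name); im=vision.camera(name)
    if fn: cv2.imwrite("pics/"+fn,im[:,:,::-1])
    return c,im
E
python3 - <<'E'
from h import *
cs={}
for n in("side","top","wrist"):
    cs[n],_=snap(n,n+"0.png")
np.set_printoptions(precision=1,suppress=True)
for q in("gauge_grip","gauge_eye","gauge","opening","hook_middle","cabinet","glue_bottle_mid","ink_bottle_0_mid","ink_bottle_1_mid"):
    rs=[]
    for n in cs:
        l=models.spot_point(n,q)
        for e in l[:2]: print(q,n,np.array(e["location"]),round(e["conf"],2))
        if l and l[0]["conf"]>.4: rs.append(ray(cs[n],l[0]["location"]))
    if len(rs)>1: print("   ->",*tri(rs))
s=telemetry.observe(); print(s["time"],s["ee_pos"],s["orientation"])
for n in cs: print(n,cs[n][2])
a=[cv2.imread(f"pics/{n}0.png") for n in cs]
E
```

```text
pics
gauge_grip side [364.4 325.4] 0.73
gauge_grip top [291.  394.6] 0.78
   -> [ 430.2 -183.9   28.8] [np.float64(5.736521117580161), np.float64(5.736521117580216)]
gauge_eye side [329.1 391.9] 0.94
gauge_eye side [199.  324.8] 0.74
gauge_eye top [245. 421.] 0.55
gauge_eye top [223.4 283. ] 0.52
   -> [ 545.6 -243.5  115.5] [np.float64(2.3912526985843), np.float64(2.391252698584119)]
gauge side [363.9 388.7] 0.89
gauge top [252.  410.9] 0.89
   -> [ 546.3 -240.6   -3.7] [np.float64(0.6355846996794375), np.float64(0.6355846996794365)]
opening side [217.4 305. ] 0.57
opening top [230.9 280.7] 0.58
   -> [581.5 115.4 139. ] [np.float64(0.29168769706993913), np.float64(0.29168769706972936)]
hook_middle side [199.2 326.3] 0.95
hook_middle top [209.5 281.3] 0.82
   -> [633.8 110.  170.1] [np.float64(4.136228213568054), np.float64(4.136228213568118)]
cabinet side [363.8 326.5] 0.7
cabinet side [253.3 324.4] 0.64
cabinet top [224.2 281.9] 0.56
   -> [ 717.3  181.9 -598.8] [np.float64(34.88790429068564), np.float64(34.88790429068577)]
glue_bottle_mid side [207.  220.4] 0.76
glue_bottle_mid t
[... 255 characters left out ...]
 44.5] [np.float64(3.1838250697668364), np.float64(3.183825069766808)]
ink_bottle_1_mid side [336.4 479.7] 0.92
ink_bottle_1_mid top [191.2 441.8] 0.56
ink_bottle_1_mid top [187.4 412. ] 0.52
   -> [ 712.3 -325.8   48.9] [np.float64(2.771912304067973), np.float64(2.7719123040678237)]
1.5 [176.5 494.5 239.3] [0.  0.2 1.  0. ]
side [[   0.8    0.4   -0.4   16.6]
 [  -0.6    0.5   -0.6 -781.7]
 [  -0.     0.7    0.7 1037.5]
 [   0.     0.     0.     1. ]]
top [[  -0.     1.    -0.2  353.1]
 [  -1.    -0.     0.    19.2]
 [   0.     0.2    1.  1337. ]
 [   0.     0.     0.     1. ]]
wrist [[  0.3  -0.9  -0.3 103.7]
 [  0.9   0.3   0.1 520.9]
 [ -0.   -0.3   1.  374.2]
 [  0.    0.    0.    1. ]]
```

View pics/side0.png

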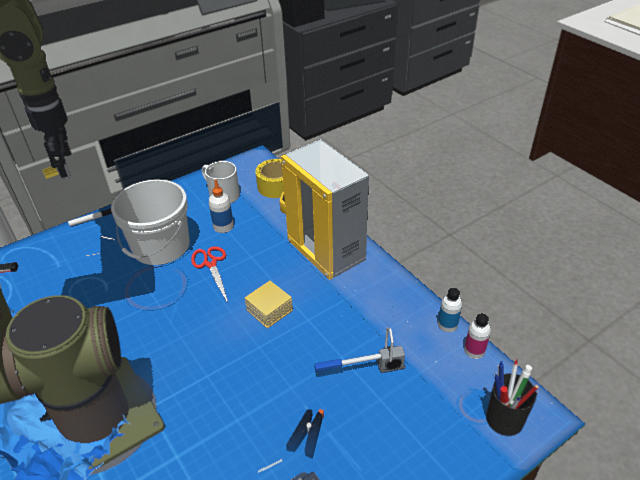

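View pics/top0.png

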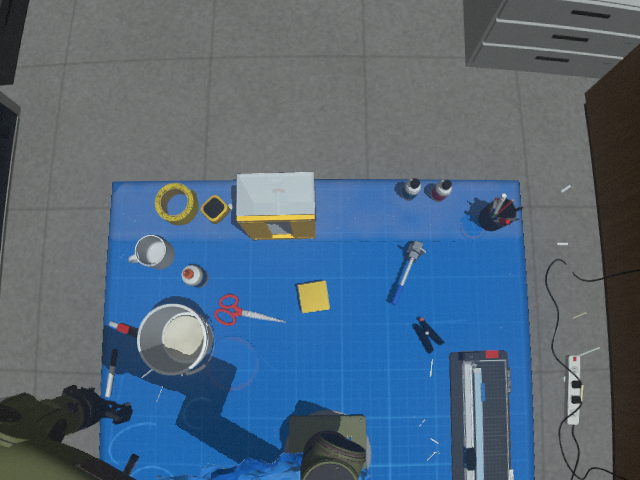

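The side view shows the gauge at about (390,350) with its blue grip at (328,367), and the cabinet with its opening at about (308,215). The top view has the gauge at (412,250) and the cabinet front edge from (248,240) to (315,237). The bottles and the bucket are well off to the sides. Next I fit the cabinet pose and crop the opening.

```bash
cat > fit.py <<'E'
from h import *
from scipy.optimize import minimize
np.set_printoptions(precision=1,suppress=True)
ms=[]
for n in("side","top"):
    c,im=snap(n)
    l=models.trace(n,"cabinet"); 
    for e in l[:2]: print(n,round(e["conf"],2),e["bbox"],e["mask"].sum())
    l2=models.trace(n,"front_frame")
    for e in l2[:2]: print(n,"frame",round(e["conf"],2),e["bbox"],e["mask"].sum())
    m=l[0]["mask"].copy()
    if l2: m|=l2[0]["mask"]
    ct,_=cv2.findContours(m.astype(np.uint8),0,1); ct=max(ct,key=cv2.contourArea)
    h=cv2.fillConvexPoly(np.zeros((480,640),np.uint8),cv2.convexHull(ct),1)
    ms.append((c,h))
B=np.array([[x,y,z] for x in(-50,63) for y in(-90,90) for z in(0,262)],float)
def world(p,P): 
    r=R.from_euler("z",p[2]).as_matrix(); return P@r.T+[p[0],p[1],0]
def cost(p):
    t=0
    for c,h in ms:
        u=cv2.convexHull(proj(c,world(p,B)).astype(np.float32))
        g=cv2.fillConvexPoly(np.zeros((480,640),np.uint8),np.round(u*16).astype(np.int32),1,shift=4)
        t+=(g!=h).sum()/h.sum()
    return t
r=min((minimize(cost,[634,110,y],method="Nelder-Mead",options=dict(initial_simplex=[[634,110,y],[642,110,y],[634,118,y],[634,110,y+.15]])) for y in(-.2,-.1,0,.1)),key=lambda r:r.fun)
print(r.x,"yaw deg",np.degrees(r.x[2]),r.fun)
c,im=snap("side")
cr=np.ascontiguousarray(im[140:285,270:380])
cr=cv2.resize(cr,None,fx=4,fy=4,interpolation=cv2.INTER_CUBIC)
P=np.array([[0,0,152],[0,0,188],[-50,-30,22],[-50,30,22],[-50,30,240],[-50,-30,240]],float)
for u in proj(c,world(r.x,P)): cv2.circle(cr,(int((u[0]-270)*4),int((u[1]-140)*4)),3,(255,0,0),-1)
cv2.imwrite("pics/crop1.png",cr[:,:,::-1])
s=telemetry.observe();print(s["time"])
E
python3 fit.py
```

```text
side 0.55 [281.4, 139.9, 370.2, 279.7] 9254
side frame 0.86 [279.1, 156.4, 335.7, 275.1] 3512
top frame 0.75 [235.9, 212.0, 317.1, 240.1] 1536Traceback (most recent call last):
  File "fit.py", line 11, in <module>
    m=l[0]["mask"].copy()
      ~^^^
IndexError: list index out of range
```

Request:
carry_out(increments="1 0 0 -5 0; 1 -3 -3 -8 0; 1 -7 -7 -10 0; 1 -10 -11 -10 0; 1 -13 -15 -10 0")

```text
time: 2.3
ee_pos: [245.9, 319.2, 340.2]
orientation: [0.001, 0.17, 0.985, 0.001]
ft_force: [1.1, -0.2, -0.2]
grip_width: 1.001
finger_force: 0.0
```

```bash
python3 - <<'E'
t=open("fit.py").read()
a=t.index("    m=l[0]"); b=t.index("B=np")
t=t[:a]+'''    for l,bx in((l,63),(l2,-38)):
        if not l: continue
        ct,_=cv2.findContours(l[0]["mask"].astype(np.uint8),0,1); ct=max(ct,key=cv2.contourArea)
        ms.append((c,cv2.fillConvexPoly(np.zeros((480,640),np.uint8),cv2.convexHull(ct),1),bx))
'''+t[b:]
t=t.replace("for c,h in ms","for c,h,bx in ms").replace("proj(c,world(p,B))","proj(c,world(p,np.where(B==63,bx,B)))")
open("fit.py","w").write(t)
E
python3 fit.py
```

```text
side 0.87 [277.2, 139.2, 371.0, 281.0] 9360
side frame 0.6 [279.1, 155.5, 333.7, 279.0] 3398
top 0.75 [234.8, 172.6, 313.7, 238.7] 5196
top frame 0.56 [238.1, 216.1, 318.8, 241.3] 1389
[634.  119.1  -0. ] yaw deg -0.11489103732120678 0.13104253287069695
2.65
```

Request:
carry_out(increments="1 -4 -4 0 0; 1 -8 -8 0 0; 1 -11 -12 0 0; 1 -14 -15 0 0; 1 -17 -18 0 0")

```text
time: 3.15
ee_pos: [345.5, 92.9, 339.1]
orientation: [0.0, 0.169, 0.986, 0.0]
ft_force: [1.2, 0.1, -0.5]
grip_width: 0.998
finger_force: 0.0
```

View pics/crop1.png

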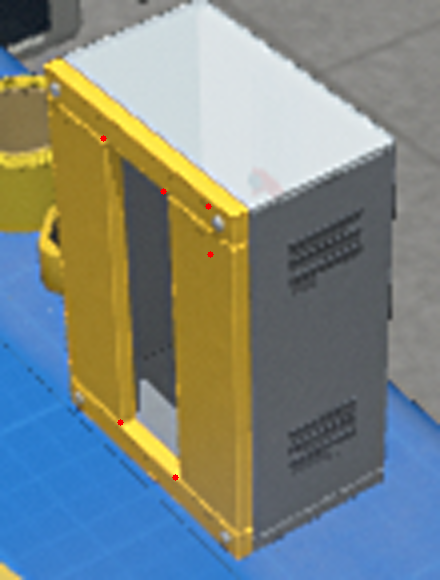

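The enlarged side crop shows the cabinet with its translucent top. The hook shows only faintly, as a pink blob near crop (265,180). The projected corners of the opening fall close to the drawn ones. I'll check the position with a wrist view.

```bash
python3 - <<'E'
from h import *
np.set_printoptions(precision=1,suppress=True)
c,im=snap("wrist","wrist1.png")
P=np.array([[x,y,z] for x in(-50,63) for y in(-90,90) for z in(0,262)],float)+[634,115,0]
u=proj(c,P); print(u); print(toolT()[:3,3],telemetry.observe()["time"])
for q in("opening","hook_middle"):
  for e in models.spot_point("wrist",q)[:2]: print(q,e)
E
```

```text
[[327.7 345.2]
 [335.3 520.5]
 [439.7 310.9]
 [542.  467.4]
 [349.8 399.9]
 [371.9 593.5]
 [455.6 369.3]
 [556.6 549.9]]
[348.5  86.3 339. ] 3.2
opening {'location': [386.7, 406.2], 'conf': 0.71}
```

View pics/wrist1.png

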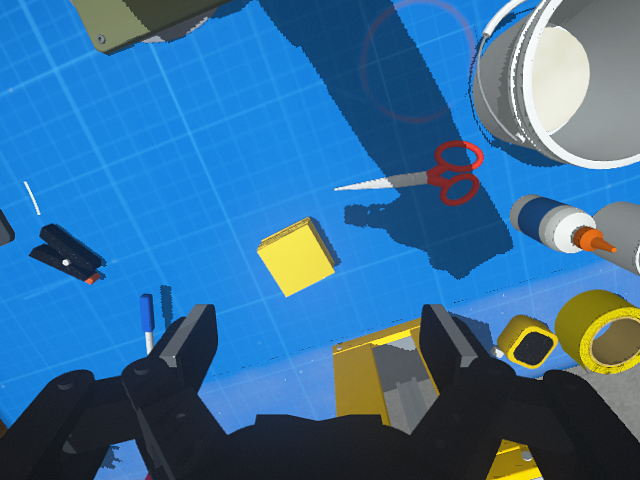

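The wrist view shows the cabinet foot's front-left corner at about (334,346), with a finger partly covering the opening at (395,345). The gripper hides the rest. I'll check the cabinet pose using corners of known height.

```bash
python3 - <<'E'
from h import *
np.set_printoptions(precision=1,suppress=True)
c=cam("side"); f=lambda x,y:(140+y/4,270+x/4)
for n,p,z in(("BR",f(243,556),0),("BL",f(77,387),0),("TL",f(46,62),262),("TR",f(248,213),262),("TbackR",f(394,142),262),("TbackL",f(202,0),262),("opBL",f(120,420),22),("opBR",f(178,478),22)):
    print("side",n,atz(ray(c,p),z))
w=cam("wrist"); print("wrist BR z0",atz(ray(w,(346,334)),0))
for p in ((345,334),(322,421)): print(atz(ray(w,p),0))
t=cam("top"); _,im=snap("top")
cr=cv2.resize(np.ascontiguousarray(im[160:260,225:335]),None,fx=4,fy=4,interpolation=cv2.INTER_CUBIC)
w1=cv2.imread("pics/wrist1.png")[300:440,300:500]; w1=cv2.resize(w1,None,fx=3,fy=3,interpolation=cv2.INTER_CUBIC)
o=np.zeros((580,800,3),np.uint8); 
w1=cv2.resize(w1,(360,252)); o[:400,:440]=cr[:,:,::-1]; o[:252,440:]=w1
s=cv2.resize(cv2.imread("pics/crop1.png")[:, :],None,fx=.4,fy=.4); o[260:260+s.shape[0],450:450+s.shape[1]]=s
cv2.imwrite("pics/mix.png",o)
E
```

```text
side BR [590.3  28.6   0. ]
side BL [592.5 214.6   0. ]
side TL [582.8 204.4 262. ]
side TR [593.3  23.6 262. ]
side TbackR [693.5  26.7 262. ]
side TbackL [690.5 203.3 262. ]
side opBL [585.2 151.8  22. ]
side opBR [584.8  87.8  22. ]
wrist BR z0 [588.2  31.    0. ]
[586.5  31.6   0. ]
[593.7 170.3   0. ]
```

View pics/mix.png

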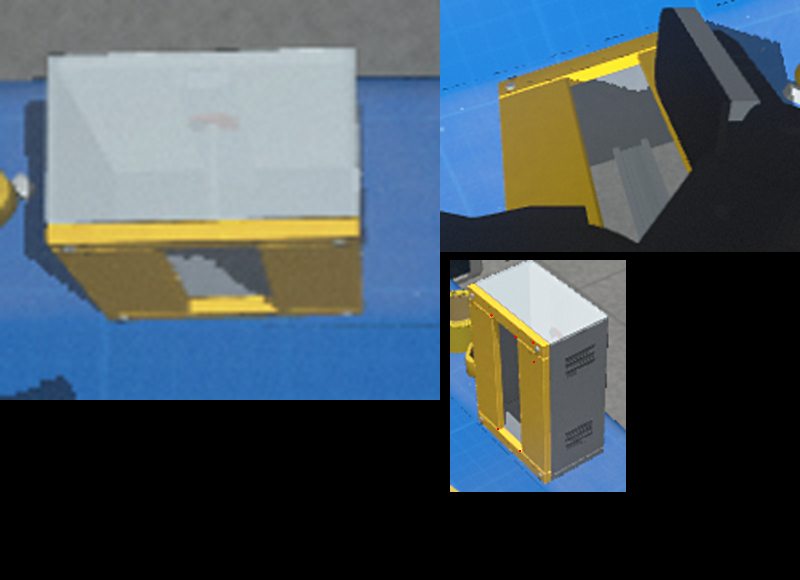

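Request:
carry_out(increments="1 -3 -4 0 0; 1 -6 -8 0 0; 1 -9 -12 0 0; 1 -12 -16 0 -3; 1 -15 -20 0 -6")

```text
time: 3.85
ee_pos: [420.3, -144.5, 339.0]
orientation: [0.0, 0.115, 0.993, 0.0]
ft_force: [1.8, 0.8, -0.0]
grip_width: 1.006
finger_force: 0.0
```

The mixed picture gives clear front corners in the top view: crop (122,320) and (360,313) at the foot, (45,245) and (360,235) at the top. It also shows the red carriage near crop (213,122). I'll work out the cabinet position from these and measure the gauge with the wrist camera.

```bash
python3 - <<'E'
from h import *
np.set_printoptions(precision=1,suppress=True)
t=cam("top"); f=lambda x,y:(160+y/4,225+x/4)
for n,p,z in(("FTL",f(45,245),262),("FTR",f(360,235),262),("FBL",f(122,320),0),("FBR",f(360,313),0),("BTL",f(47,55),262),("BTR",f(355,48),262),("carr",f(213,122),180),("opL",f(188,311),22),("opR",f(278,310),22)):
    print("top",n,atz(ray(t,p),z))
c=cam("side"); 
for n,a,b in(("BR",(360,313),(243,556)),("TL",(45,245),(46,62)),("TR",(360,235),(248,213)),("BTR",(355,48),(394,142)),("BTL",(47,55),(202,0))):
    print("tri",n,*tri([ray(t,f(*a)),ray(c,(140+b[1]/4,270+b[0]/4))]))
w,im=snap("wrist","wrist2.png"); cs={"wrist":w,"side":c,"top":t}
for q in("gauge_grip","gauge_eye","gauge"):
    rs=[]
    for n in cs:
        if n!="wrist": snap(n)
        l=models.spot_point(n,q)
        if l and l[0]["conf"]>.4:
            print(q,n,np.array(l[0]["location"]),round(l[0]["conf"],2)); rs.append(ray(cs[n],l[0]["location"]))
        if n=="wrist":
            for e in l: print(e, atz(ray(w,e["location"]),38))
    if len(rs)>1: print("   ->",*tri(rs))
print(telemetry.observe()["time"],toolT()[:3,3])
E
```

```text
top FTL [581.2 207.4 262. ]
top FTR [586.1  27.4 262. ]
top FBL [582.5 197.3   0. ]
top FBR [586.8  29.6   0. ]
top BTL [694.4 209.4 262. ]
top BTR [697.3  30.  262. ]
top carr [676.1 119.1 180. ]
top opL [584.9 148.6  22. ]
top opR [585.3  86.2  22. ]
tri BR [588.4  28.8   0.4] [np.float64(1.766895555044134), np.float64(1.7668955550442613)]
tri TL [582.9 207.2 260.1] [np.float64(1.3408833607478912), np.float64(1.3408833607478008)]
tri TR [590.   25.6 261. ] [np.float64(3.9812901185096408), np.float64(3.9812901185095284)]
tri BTR [697.7  30.4 258.3] [np.float64(0.8330107840155101), np.float64(0.8330107840158223)]
tri BTL [695.9 210.6 256.2] [np.float64(0.32781163130525354), np.float64(0.3278116313049419)]
gauge_grip wrist [204.4 281.7] 0.62
{'location': [204.4, 281.7], 'conf': 0.62} [ 424.7 -191.9   38. ]
gauge_grip side [365.5 326.8] 0.75
gauge_grip top [294.9 397.4] 0.68
   -> [ 423.6 -191.7   38. ] [np.float64(1.0998757789212097), np.float64(1.8822144398707992), np.float64(0.8463831754792309)]
gauge_eye wrist [321.6 259.9] 0.58
{'location': [321.6, 259.9], 'conf': 0.58} [ 579.7 -265.3   38. ]
gauge_eye side [327.4 387.4] 0.59
gauge_eye top [185.3 413.2] 0.69
   -> [ 615.3 -232.    76.4] [np.float64(56.686944055431624), np.float64(56.459576125194744), np.float64(99.26736342723072)]
gauge wrist [280.5 268.2] 0.88
{'location': [280.5, 268.2], 'conf': 0.88} [ 521.5 -236.8   38. ]
{'location': [284.5, 521.9], 'conf': 0.21} [607.4  99.3  38. ]
gauge side [365.4 386.4] 0.81
gauge top [255.9 409.9] 0.43
   -> [ 536.3 -241.9    0.7] [np.float64(4.187324320872676), np.float64(1.2355678782262802), np.float64(5.067624868448794)]
4.65 [ 418.7 -145.1  339.3]
```

View pics/wrist2.png

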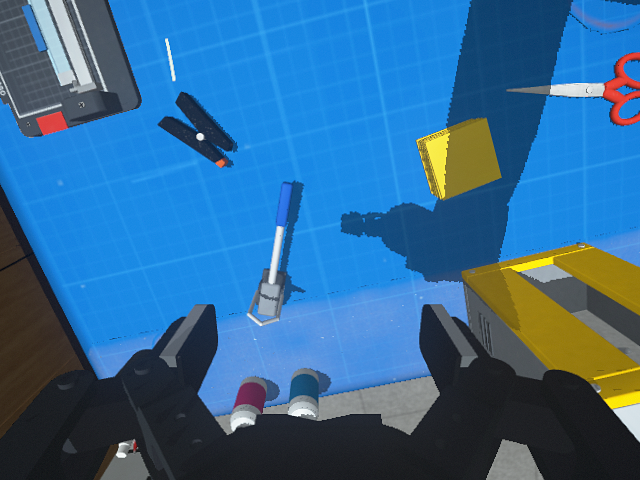

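The wrist view shows the gauge with its grip from (287,183) to (281,225), the handle running to (273,270) and the body around (268,290). This agrees with the network. Next is the handle direction.

```bash
python3 - <<'E'
from h import *
np.set_printoptions(precision=2,suppress=True)
w=cam("wrist"); im=cv2.imread("pics/wrist2.png").astype(int)
b,g,r=im[...,0],im[...,1],im[...,2]
m=((g<110)&(b>120)&(r<90)&(b-g>70)); m[:170]=0;m[240:]=0;m[:,:265]=0;m[:,300:]=0
ys,xs=np.nonzero(m); print(len(ys),ys.min(),ys.max(),xs.min(),xs.max())
P=np.array([atz(ray(w,(y,x)),40)[:2] for y,x in zip(ys,xs)]); c=P.mean(0); v=np.linalg.svd(P-c)[2][0]; v*=np.sign(v[0])
t=(P-c)@v; print(c,v,np.degrees(np.arctan2(v[1],v[0])),np.ptp(t), c+v*(t.min()+t.max())/2)
e=atz(ray(w,(255,275)),38); d=e[:2]-c; print("to body",e,np.degrees(np.arctan2(d[1],d[0])))
T=toolT(); print(np.degrees(np.arctan2(T[1,0],T[0,0])),T[:3,3])
print("grip in tool (mm)",T[:3,:3].T@(np.array([*(c+v*(t.min()+t.max())/2),27])-T[:3,3]))
E
```

```text
167 180 239 276 299
[ 424.7  -186.86] [ 0.95 -0.32] -18.519174239043554 76.16595153774409 [ 430.35 -188.75]
to body [ 486.22 -219.52   38.  ] -27.959635037234147
166.3768117941948 [ 418.73 -145.1   339.3 ]
grip in tool (mm) [-21.5  -39.69 312.3 ]
```

Request:
carry_out(increments="1 -0.8 -2 4 5; 1 -1.6 -4.3 8 10; 1 -1.6 -4.3 12 10; 1 -1.6 -4.3 15 10; 1 -1.6 -4.3 15 10")

```text
time: 5.15
ee_pos: [420.7, -189.7, 185.3]
orientation: [-0.004, 0.205, 0.979, 0.001]
ft_force: [-0.2, 0.4, 0.8]
grip_width: 1.005
finger_force: 0.0
```

```bash
python3 - <<'E'
from h import *
np.set_printoptions(precision=1,suppress=True)
w,im=snap("wrist","wrist3.png")
for q in("gauge_grip","gauge_eye","gauge"):
    for e in models.spot_point("wrist",q)[:2]: print(q,e,atz(ray(w,e["location"]),{"gauge_grip":38,"gauge_eye":115,"gauge":0}[q]))
for e in models.trace("wrist","gauge_grip")[:1]+models.trace("wrist","gauge")[:1]: print(e["bbox"],e["conf"])
T=toolT();print(T[:3,3],np.degrees(np.arctan2(T[1,0],T[0,0])))
hsv=cv2.cvtColor(im,cv2.COLOR_RGB2HSV)
print(im[200:330:10,300:340:6].tolist() if 0 else "")
E
```

```text
gauge_grip {'location': [231.7, 317.9], 'conf': 0.55} [ 424.8 -191.    38. ]
gauge_eye {'location': [420.6, 322.4], 'conf': 0.67} [ 538.4 -237.2  115. ]
gauge {'location': [337.9, 317.1], 'conf': 0.83} [ 540.1 -242.6    0. ]
[294.1, 196.1, 347.2, 419.0] 0.93
[292.7, 197.8, 348.0, 422.6] 0.88
[ 425.7 -191.4  191.2] 156.37234694154316
```

View pics/wrist3.png

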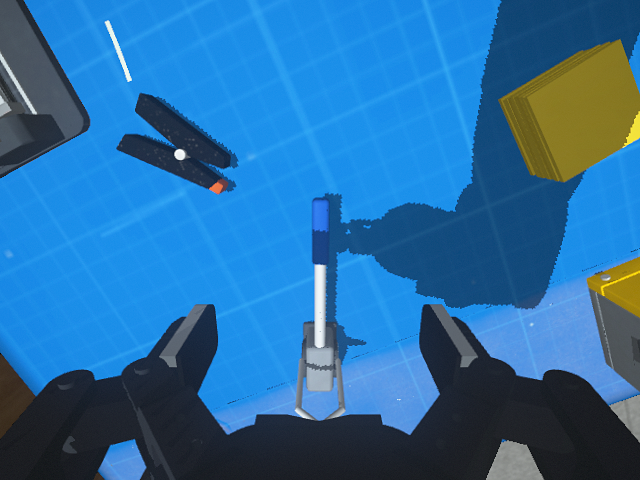

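The handle runs straight up and down the wrist image at column 320, centred between the fingers, and the TCP is within 1 mm of the grip. Descending and gripping.

Request:
carry_out(increments="1 0 0 4 0; 1 0 0 8 0; 1 0 0 12 0; 1 0 0 15 0; 1 0 0 16.4 0")

```text
time: 5.95
ee_pos: [423.7, -190.5, 23.9]
orientation: [-0.001, 0.205, 0.979, 0.0]
ft_force: [-0.5, 1.0, 0.5]
grip_width: 1.0
finger_force: 0.0
```

Request:
carry_out(increments="1 0 0 0 0; -1 0 0 0 0; -1 0 0 0 0; -1 0 0 0 0; -1 0 0 0 0")

```text
time: 6.45
ee_pos: [425.0, -191.2, 26.1]
orientation: [0.001, 0.205, 0.979, -0.0]
ft_force: [0.6, 0.1, -1.1]
grip_width: 0.335
finger_force: 0.0
```

Request:
carry_out(increments="-1 0 0 0 0; -1 0 0 0 0; -1 0 0 0 0; -1 0 0 0 0; -1 0 0 0 0")

```text
time: 6.95
ee_pos: [424.5, -190.9, 25.3]
orientation: [0.0, 0.205, 0.979, 0.0]
ft_force: [-0.3, 0.1, 2.2]
grip_width: 0.151
finger_force: 60.4
```

Request:
carry_out(increments="-1 0 0 -1.5 0; -1 0 0 -3.5 0; -1 0 0 -5.5 0; -1 0 0 -7.5 0; -1 0 0 -9.3 0")

```text
time: 7.45
ee_pos: [423.2, -190.6, 118.4]
orientation: [-0.001, 0.205, 0.979, 0.0]
ft_force: [0.0, -0.4, -2.4]
grip_width: 0.15
finger_force: 60.0
```

```bash
python3 - <<'E'
from h import *
np.set_printoptions(precision=1,suppress=True)
px={}
for n,(r0,r1,c0,c1) in dict(side=(165,200,320,350),top=(175,205,262,300)).items():
    c,im=snap(n); a=im.astype(int); s=a[...,0]-(a[...,1]+a[...,2])//2
    s=s[r0:r1,c0:c1]; thr=max(8,s.max()*.4); ys,xs=np.nonzero(s>thr); print(n,s.max(),len(ys),ys.min()+r0,ys.max()+r0,xs.min()+c0,xs.max()+c0)
    px[n]=(ys.mean()+r0,xs.mean()+c0); 
    x,y=xs.min(),0
    cv2.imwrite(f"pics/red_{n}.png",cv2.resize(im[r0:r1,c0:c1,::-1],None,fx=10,fy=10,interpolation=0))
    for yy in range(ys.min(),ys.max()+1): print("".join("#" if s[yy,k]>thr else "." for k in range(s.shape[1])))
    ex=telemetry.observe()
rs=[ray(cam(n),px[n]) for n in px]; print(px,*tri(rs))
print(toolT()[:3,3],ex["ft_force"],ex["time"])
E
```

```text
side 12 88 180 199 320 349
.............................#
............................##
...........................###
...........................##.
..........................###.
.......................##..##.
......................###.####
.....................#.#..##..
..................####...###..
...............#.##...#..#....
.###......#..#..#....##.#.....
.#.###########...##..#........
.#..#.#...#......##...........
..........##.#..##..........#.
#..#......................#.#.
...#.##...#.........##.....#..
..............................
...........................#..
..#...........................
....#.........................Traceback (most recent call last):
  File "<stdin>", line 6, in <module>
    return umr_minimum(a, axis, None, out, keepdims, initial, where)
ValueError: zero-size array to reduction operation minimum which has no identity
```

```bash
python3 - <<'E'
from h import *
np.set_printoptions(precision=1,suppress=True)
px={}
for n,(r0,r1,c0,c1) in dict(side=(170,198,318,352),top=(175,205,262,300)).items():
    a=cv2.imread(f"pics/{n}0.png").astype(int); s=a[...,2]-(a[...,1]+a[...,0])//2
    s=s[r0:r1,c0:c1]; 
    thr=max(6,s.max()*.45); k,l,st,ce=cv2.connectedComponentsWithStats((s>thr).astype(np.uint8))
    i=1+st[1:,4].argmax(); print(n,s.max(),st[i]+[c0,r0,0,0,0]); 
    for y in range(s.shape[0]): print("".join("#" if q==i else "." for q in l[y]))
    px[n]=ce[i][::-1]+[r0,c0]
print(px,*tri([ray(cam(n),px[n]) for n in px]))
# intersect with carriage face plane world x=675
for n in px:
    o,v=ray(cam(n),px[n]); print(n,o+v*(675-o[0])/v[0])
E
```

```text
side 112 [318 181  14  17 152]
..................................
..................................
..................................
..................................
..................................
..................................
..................................
..................................
..................................
..................................
..................................
#.................................
##................................
###...............................
#####.............................
######............................
#######...........................
########..........................
##########........................
###########.......................
############......................
#############.....................
##############....................
##############....................
#####..#######....................
#####...######....................
#####...######....................
######..######....................Traceback (most recent call last):
  File "<stdin>", line 8, in <module>
ValueError: attempt to get argmax of an empty sequence
```

Request:
carry_out(increments="-1 1.6 2.6 0 -2.5; -1 3.2 5.2 0 -5; -1 4.8 7.8 0 -7.5; -1 6.5 10.4 0 -10; -1 8.1 13 0 -12.5")

```text
time: 8.05
ee_pos: [400.3, -38.1, 116.7]
orientation: [-0.002, 0.096, 0.995, -0.0]
ft_force: [0.6, 0.3, -0.9]
grip_width: 0.153
finger_force: 60.0
```

```bash
python3 - <<'E'
from h import *
np.set_printoptions(precision=1,suppress=True)
px={}
for n,(r0,r1,c0,c1) in dict(side=(172,198,328,350),top=(180,200,265,295)).items():
    a=cv2.cvtColor(cv2.imread(f"pics/{n}0.png"),cv2.COLOR_BGR2LAB).astype(int)[r0:r1,c0:c1]
    s=a[...,1]-128; s[(a[...,2]-128)>12]=0
    print(n); print("\n".join(" ".join(f"{q:2d}" for q in r) for r in s))
    w=np.where(s>=4,s,0); ys,xs=np.nonzero(w); 
    px[n]=(np.average(ys,weights=w[ys,xs])+r0,np.average(xs,weights=w[ys,xs])+c0)
print(px,*tri([ray(cam(n),px[n]) for n in px]))
for n in px:
    o,v=ray(cam(n),px[n]); print(n,o+v*(675-o[0])/v[0])
E
```

```text
side
-2 -2 -2 -2 -1 -2 -2 -2 -2 -2 -3 -3 -2 -2 -3 -2 -3 -2 -2 -2 -2 -2
-2 -2 -2 -2 -2 -2 -2 -2 -2 -3 -2 -3 -2 -2 -3 -2 -2 -2 -2 -2 -2 -2
-2 -2 -2 -2 -2 -2 -2 -2 -2 -3 -2 -2 -2 -2 -2 -2 -3 -3 -2 -2 -2 -1
-2 -1 -1 -2 -2 -2 -2 -2 -2 -3 -2 -3 -2 -2 -2 -2 -2 -3 -2 -2 -2 -2
-2 -2 -2 -2 -2 -2 -3 -2 -2 -3 -3 -2 -2 -2 -2 -2 -3 -3 -2 -2 -2 -2
-2 -2 -2 -2 -2 -2 -2 -2 -3 -3 -2 -2 -2 -2 -2 -3 -2 -2 -2 -2 -1 -2
-2 -2 -2 -2 -2 -2 -2 -2 -2 -3 -3 -2 -2 -3 -3 -2 -2 -2 -2 -2 -2 -2
-2 -1 -2 -2 -2 -2 -2 -2 -2 -2 -2 -2 -2 -3 -3 -3 -3 -3 -2 -2 -2 -2
-2 -2 -2 -2 -2 -2 -2 -3 -3 -2 -2 -2 -2 -2 -2 -3 -2 -2 -1 -2 -2 -2
-2 -2 -2 -2 -2 -2 -2 -3 -3 -3 -3 -2 -3 -2 -3 -2 -3 -3 -2 -2 -2 -1
-2 -2 -2 -2 -2  4  4  2 -2 -3 -3 -2 -2 -2 -2 -3 -3 -2 -2 -2 -2 -1
-2 -2 -1 -2 -4  0  3  5  5 -1 -3 -3 -2 -3 -2 -2 -3 -2 -1 -1 -2 -1
-2 -2 -2 -2 -4 -4 -3  3  5  4  1 -2 -2 -3 -2 -2 -2 -2 -2 -3 -3 -2
-2 -2 -2 -2 -4 -4 -3  1  4  5  4  1 -3 -2 -2 -2 -2 -3 -2 -2 -1 -1
-2 -2 -2 -2 -4 -4 -4  0  4  4  5  5  0 -3 -3 -3 -2 -2 -1 -3 -1 -1
-1 -2 -2 -2 -2  0  1  4  3  4  4  5  5 -3 -3 -2  0 -1 -1 -1 -2 -1
 1 -1 -2 -2 -2  3  0 -3 -3  3  4  1  2 
[... 1937 characters left out ...]
3 -5 -3 -4 -4 -4 -4 -5 -4 -4 -5 -3 -3
-3 -4 -4 -4 -4 -3 -4 -5 -5 -4 -4 -3 -4 -4 -4 -4 -3 -4 -4 -3 -3 -4 -4 -4 -3 -5 -5 -4 -3 -3
-5 -5 -3 -5 -3 -4 -4 -5 -4 -3 -4 -4 -4 -4 -4 -4 -3 -4 -4 -4 -4 -2 -4 -4 -4 -4 -3 -4 -3 -2
-3 -5 -4 -4 -5 -5 -5 -3 -4 -4 -3 -5 -4 -4 -3 -4 -4 -3 -3 -3 -4 -5 -5 -4 -4 -4 -4 -3 -3 -2
-4 -4 -3 -4 -4 -4 -4 -4 -4 -5 -4 -3 -4 -4 -4 -3 -4 -4 -4 -4 -3 -4 -4 -3 -3 -3 -3 -3 -4 -3
-5 -4 -4 -4 -3 -4 -3 -4 -3 -4 -4 -3 -4 -4 -3 -4 -3 -4 -4 -4 -3 -3 -3 -3 -2 -3 -3 -4 -2 -3Traceback (most recent call last):
  File "<stdin>", line 9, in <module>
    raise ZeroDivisionError(
        "Weights sum to zero, can't be normalized")
ZeroDivisionError: Weights sum to zero, can't be normalized
```

Request:
carry_out(increments="-1 1.4 2.8 0 -2.5; -1 2.7 5.6 0 -5; -1 4 8.4 0 -7.5; -1 5 11 0 -10; -1 5.7 13.5 0 -12.5")

```text
time: 8.55
ee_pos: [370.2, 104.9, 116.8]
orientation: [-0.002, -0.013, 1.0, -0.0]
ft_force: [0.6, -0.6, -1.1]
grip_width: 0.153
finger_force: 60.0
```

```bash
python3 - <<'E'
from h import *
np.set_printoptions(precision=1,suppress=True)
for n,pts in dict(side=[(182,333.5),(187.3,340.3),(185,337.5),(188.5,338),(188,333)],top=[(188,274),(188.5,282),(189.5,278),(191.5,281)]).items():
  for p in pts:
    o,v=ray(cam(n),p); print(n,p,o+v*(677-o[0])/v[0])
print(toolT()[:3,3],telemetry.observe()["orientation"],telemetry.observe()["ft_force"])
w,im=snap("wrist","wrist4.png")
_,im2=snap("side")
for n in("wrist","side"):
  for q in("opening","gauge_eye","gauge"):
    for e in models.spot_point(n,q)[:1]: print(n,q,e)
a=cv2.resize(im[240:,200:520],(480,360)); b=cv2.resize(im2[120:300,230:390],(320,360))
cv2.imwrite("pics/mix2.png",np.hstack([a,b])[:,:,::-1])
E
```

```text
side (182, 333.5) [677.  133.9 187.1]
side (187.3, 340.3) [677.  107.1 187.9]
side (185, 337.5) [677.  118.1 187.9]
side (188.5, 338) [677.  116.1 178.8]
side (188, 333) [677.  136.2 167.9]
top (188, 274) [677.  127.9 199.7]
top (188.5, 282) [677.  108.7 194.8]
top (189.5, 278) [677.  119.2 186. ]
top (191.5, 281) [677.  113.2 167.3]
[370.2 104.9 116.8] [-0. -0.  1. -0.] [ 0.6 -0.6 -1.1]
side opening {'location': [219.6, 307.4], 'conf': 0.8}
side gauge_eye {'location': [209.5, 273.8], 'conf': 0.67}
side gauge {'location': [248.1, 275.8], 'conf': 0.66}
```

View pics/mix2.png

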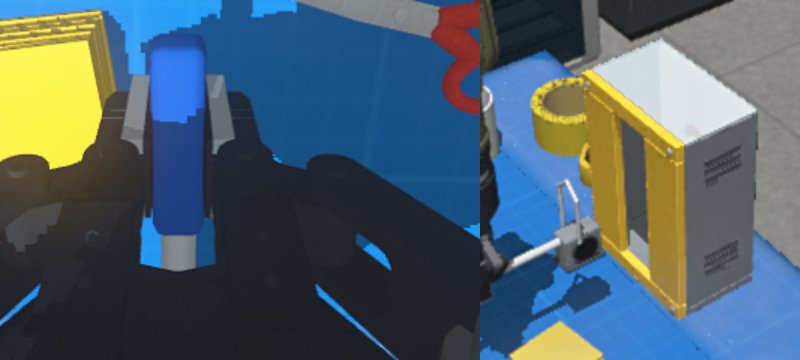

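The left half shows the blue grip held centrally in the jaws. The right half shows the gauge hanging level in front of the opening, loop upright at about mix (567,185). Now a check of the gauge position against the arm.

```bash
cat > g.py <<'E'
from h import *
np.set_printoptions(precision=1,suppress=True)
s=telemetry.observe(); T=toolT(); print(s["time"],T[:3,3],"yaw",np.degrees(np.arctan2(T[1,0],T[0,0]))%360,s["ft_force"])
yaw=np.radians(1.3); H=np.array([635,118.5,0]); Rc=R.from_euler("z",yaw).as_matrix()
pe=T[:3,3]-T[:3,0]*125+[0,0,88]   # eye predicted (grasp 11 above TCP, eye 77 above grip)
print("tcp in cab",(T[:3,3]-H)@Rc,"eye pred",pe,"in cab",(pe-H)@Rc)
rs=[]
for n in("side","top"):
    c,im=snap(n)
    for q,z in(("gauge_eye",pe[2]),("gauge",pe[2]-115)):
        for e in models.spot_point(n,q)[:2]:
            X=atz(ray(c,e["location"]),z); print(n,q,np.array(e["location"]),round(e["conf"],2),X,"pred px",proj(c,[*pe[:2],z])[0][::-1])
E
python3 g.py
```

```text
8.95 [372.  103.3 117.8] yaw 181.26411671330712 [ 0.4  0.2 -0.9]
tcp in cab [-263.3   -9.2  117.8] eye pred [496.9 106.1 205.6] in cab [-138.3   -9.3  205.6]
side gauge_eye [212.2 274.6] 0.8 [496.1 102.8 205.6] pred px [211.3 274.1]
side gauge_eye [253.2 323.5] 0.33 [506.9 -65.3 205.6] pred px [211.3 274.1]
side gauge [246.1 276.5] 0.65 [500.8 118.1  90.6] pred px [249.6 277.8]
top gauge_eye [226.8 281. ] 0.6 [579.  109.3 205.6] pred px [260.9 282. ]
top gauge_eye [260.9 281.5] 0.56 [496.8 107.4 205.6] pred px [260.9 282. ]
top gauge [267.3 284.8] 0.88 [494.7 107.6  90.6] pred px [266.4 285.4]
```

Request:
carry_out(increments="-1 0 0.5 -0.1 0; -1 0 0.95 -0.25 0; -1 0 0.95 -0.25 0; -1 -0.5 0.95 -0.25 0; -1 -1 0.95 -0.25 0")

```text
time: 9.75
ee_pos: [382.5, 114.0, 120.7]
orientation: [0.0, -0.012, 1.0, -0.0]
ft_force: [0.6, 0.5, -0.7]
grip_width: 0.15
finger_force: 60.0
```

```bash
python3 g.py
```

```text
9.75 [382.5 114.  120.7] yaw 181.3806111115954 [ 0.6  0.5 -0.7]
tcp in cab [-252.6    1.3  120.7] eye pred [507.4 117.1 208.8] in cab [-127.6    1.5  208.8]
side gauge_eye [203.7 275.3] 0.92 [511.  123.4 208.8] pred px [205.8 275.4]
side gauge [245.3 280.8] 0.93 [508.7 111.5  93.8] pred px [244.2 279.1]
top gauge_eye [256.  277.5] 0.6 [508.1 116.7 208.8] pred px [256.3 277.3]
top gauge_eye [209.  282.1] 0.32 [622.  106.8 208.8] pred px [256.3 277.3]
top gauge [263.6 279.8] 0.88 [504.  120.5  93.8] pred px [262.3 281.1]
```

Request:
carry_out(increments="-1 -1.4 -0.05 0 0; -1 -2.8 -0.05 0 0; -1 -4.2 -0.05 0 0; -1 -5.6 -0.05 0 0; -1 -7 -0.05 0 0")

```text
time: 10.55
ee_pos: [453.8, 115.1, 120.6]
orientation: [0.0, -0.012, 1.0, 0.0]
ft_force: [0.6, -0.1, -2.1]
grip_width: 0.154
finger_force: 60.0
```

```bash
python3 g.py; python3 - <<'E'
from h import *
a=snap("side")[1][130:300,270:390]; b=snap("top")[1][170:290,235:325]
cv2.imwrite("pics/mix3.png",np.hstack([cv2.resize(a,(395,560)),cv2.resize(b,(405,560))])[:,:,::-1])
E
```

```text
10.55 [453.8 115.1 120.6] yaw 181.34361397967027 [ 0.6 -0.1 -2.1]
tcp in cab [-181.2    0.7  120.6] eye pred [578.8 118.  208.6] in cab [-56.2   0.8 208.6]
side gauge_eye [192.3 304.4] 0.94 [585.2 118.9 208.6] pred px [193.5 302.2]
side gauge_eye [215.4 304.7] 0.61 [540.7  51.8 208.6] pred px [193.5 302.2]
side gauge [230.3 304.7] 0.65 [582.6 121.9  93.6] pred px [231.8 304.3]
side gauge [198.5 325.1] 0.36 [691.9 191.5  93.6] pred px [231.8 304.3]
top gauge_eye [224.7 277.7] 0.48 [583.6 117.  208.6] pred px [226.7 277.2]
top gauge [238.2 277.5] 0.6 [571.  127.1  93.6] pred px [235.3 281. ]
top gauge [225.3 280. ] 0.22 [605.4 120.9  93.6] pred px [235.3 281. ]
```

View pics/mix3.png

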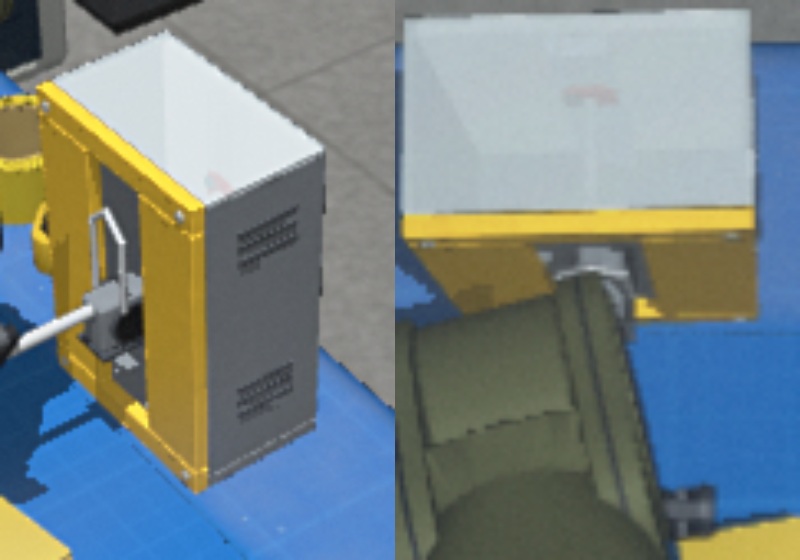

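The loop is midway in the opening: left half, loop at (108,215) between the frame edges at columns 100 and 140. Nothing touches. Going on past the hook's tip.

Request:
carry_out(increments="-1 -1 -0.05 0 0; -1 -2 -0.05 0 0; -1 -3 -0.05 0 0; -1 -4 -0.05 0 0; -1 -4.9 -0.05 0 0")

```text
time: 11.45
ee_pos: [502.4, 115.8, 120.7]
orientation: [0.0, -0.012, 1.0, 0.0]
ft_force: [-0.4, -0.1, -1.6]
grip_width: 0.152
finger_force: 60.0
```

Request:
carry_out(increments="-1 0 0 0 0; -1 0 0 0 0")

```text
time: 11.65
ee_pos: [500.9, 115.7, 120.4]
orientation: [-0.0, -0.012, 1.0, -0.0]
ft_force: [-0.7, 0.8, -2.0]
grip_width: 0.153
finger_force: 60.0
```

```bash
python3 g.py; python3 -c "
from h import *
for i in range(6):
    vision.camera('wrist'); print(telemetry.observe()['ft_force'],telemetry.observe()['ee_pos'])"
```

```text
11.65 [500.9 115.7 120.4] yaw 181.3492398722961 [-0.7  0.8 -2. ]
tcp in cab [-134.1    0.2  120.4] eye pred [625.9 118.6 208.3] in cab [ -9.1   0.3 208.3]
side gauge [222.5 318.8] 0.74 [626.1 125.5  93.3] pred px [224.  320.4]
[-0.12143663  0.48840555 -1.56204957] [500.69673892 115.7399452  120.70873983]
[ 0.68132492  0.83198492 -1.21874814] [500.8060566  115.75516771 120.75589415]
[-0.6372142   0.47910969 -1.40329042] [500.84214537 115.77415897 120.76407219]
[ 0.16076633  0.69134012 -1.49582237] [500.90971672 115.75877332 120.74373454]
[ 0.24828086 -0.00162498 -1.48860331] [500.95779437 115.74341665 120.7251532 ]
[ 0.3078909  -0.08865157 -2.21241199] [500.96991107 115.77935499 120.71524596]
```

Request:
carry_out(increments="-1 -0.4 0 0.2 0; -1 -0.4 0 0.6 0; -1 -0.4 0 1 0; -1 -0.4 0 1.4 0; -1 -0.4 0 1.6 0")

```text
time: 12.75
ee_pos: [504.5, 115.7, 103.9]
orientation: [-0.001, -0.012, 1.0, -0.0]
ft_force: [0.0, -1.1, -1.4]
grip_width: 0.151
finger_force: 60.0
```

Request:
carry_out(increments="-1 0 0 0.1 0; -1 0 0 0.2 0; -1 0 0 0.3 0; -1 0 0 0.4 0; -1 0 0 0.4 0")

```text
time: 13.25
ee_pos: [505.0, 115.8, 100.6]
orientation: [-0.0, -0.012, 1.0, -0.0]
ft_force: [1.2, -0.4, -1.7]
grip_width: 0.152
finger_force: 60.0
```

Request:
carry_out(increments="-1 0 0 0.1 0; -1 0 0 0.2 0; -1 0 0 0.3 0; -1 0 0 0.3 0; -1 0 0 0.3 0")

```text
time: 13.75
ee_pos: [505.0, 115.8, 97.6]
orientation: [-0.0, -0.012, 1.0, -0.0]
ft_force: [-0.2, 0.3, -1.1]
grip_width: 0.152
finger_force: 60.0
```

Request:
carry_out(increments="-1 0 0 0.1 0; -1 0 0 0.2 0; -1 0 0 0.3 0; -1 0 0 0.3 0; -1 0 0 0.3 0")

```text
time: 14.25
ee_pos: [505.0, 115.8, 94.6]
orientation: [-0.0, -0.012, 1.0, -0.0]
ft_force: [-0.6, -1.0, -2.1]
grip_width: 0.153
finger_force: 60.0
```

Request:
carry_out(increments="-1 0 0 0.1 0; -1 0 0 0.2 0; -1 0 0 0.2 0; -1 0 0 0.2 0")

```text
time: 14.65
ee_pos: [505.3, 115.9, 92.8]
orientation: [0.0, -0.012, 1.0, 0.0]
ft_force: [-0.2, 0.3, -0.5]
grip_width: 0.147
finger_force: 60.1
```

Request:
carry_out(increments="-1 0 0 0.1 0; -1 0 0 0.2 0; -1 0 0 0.2 0; -1 0 0 0.2 0")

```text
time: 15.05
ee_pos: [505.5, 115.9, 90.9]
orientation: [0.0, -0.012, 1.0, 0.0]
ft_force: [0.0, 0.4, 0.1]
grip_width: 0.153
finger_force: 60.3
```

```bash
cat > f.py <<'E'
from h import *
F=[];M=[]
for i in range(8):
    vision.camera('wrist'); s=telemetry.observe(); F.append(s['ft_force']);M.append(s['torque'])
print(np.mean(F,0).round(2),np.mean(M,0).round(3),s['ee_pos'],s['time'])
E
python3 f.py
```

```text
[0.98 0.41 0.72] [ 0.089 -0.212  0.045] [505.30316813 115.87487699  90.79277969] 15.45
```

Request:
carry_out(increments="-1 0 0 0.05 0; -1 0 0 0.1 0; -1 0 0 0.1 0")

```text
time: 15.75
ee_pos: [505.4, 115.9, 89.8]
orientation: [0.0, -0.012, 1.0, 0.0]
ft_force: [1.3, 0.4, 1.3]
grip_width: 0.146
finger_force: 60.4
```

```bash
python3 f.py; python3 g.py
```

```text
[1.85 0.77 1.15] [ 0.132 -0.396  0.11 ] [505.13752716 115.90047401  89.73306594] 16.15
16.15 [505.1 115.9  89.7] yaw 181.3653215608066 [1.8 0.8 1.8]
tcp in cab [-129.9    0.3   89.7] eye pred [630.1 118.9 177.8] in cab [ -4.9   0.5 177.8]
side gauge [232.3 321.4] 0.72 [629.8 121.   62.8] pred px [232.7 322. ]
top gauge [226.8 281.6] 0.67 [607.6 119.   62.8] pred px [218.6 281.7]
```

Upward force has risen 2.7 N, with contact from about 180.5 mm. That fits the seat (carriage seen at 167–188 mm) with the loop 18 mm behind the tip. Ease off slightly, then open.

Request:
carry_out(increments="-1 0 0 -0.05 0; -1 0 0 -0.08 0; -1 0 0 -0.08 0; -1 0 0 -0.08 0")

```text
time: 16.85
ee_pos: [504.9, 115.8, 90.4]
orientation: [-0.0, -0.012, 1.0, -0.0]
ft_force: [1.6, 1.5, 1.1]
grip_width: 0.155
finger_force: 60.3
```

```bash
python3 f.py
```

```text
[1.88 1.05 1.09] [ 0.146 -0.336  0.143] [504.98957567 115.81865318  90.44655835] 17.25
```

Request:
carry_out(increments="-1 -0.1 0 0 0; -1 -0.2 0 0 0; -1 -0.25 0 0 0; -1 -0.25 0 0 0")

```text
time: 17.65
ee_pos: [506.8, 115.8, 90.1]
orientation: [-0.001, -0.012, 1.0, -0.0]
ft_force: [-0.1, 2.1, 0.7]
grip_width: 0.147
finger_force: 60.3
```

```bash
python3 f.py
```

```text
[-0.88  1.31  0.41] [0.17  0.098 0.185] [507.39617364 115.85320937  90.40145441] 18.05
```

Request:
carry_out(increments="-1 0.05 0.05 0 0; -1 0.1 0.1 0 0; -1 0.1 0.15 0 0; -1 0.1 0.15 0 0")

```text
time: 18.45
ee_pos: [506.6, 117.4, 90.5]
orientation: [0.0, -0.012, 1.0, -0.0]
ft_force: [0.5, 1.0, 0.2]
grip_width: 0.149
finger_force: 60.2
```

```bash
python3 f.py
```

```text
[ 0.65  0.48 -0.31] [ 0.042 -0.04   0.049] [506.56897712 117.36426031  90.49048205] 18.85
```

Request:
carry_out(increments="-1 0 0.03 0.04 0; -1 0 0.03 0.07 0; -1 0 0.03 0.07 0")

```text
time: 19.15
ee_pos: [506.7, 117.6, 89.8]
orientation: [0.0, -0.012, 1.0, -0.0]
ft_force: [0.6, -0.7, 0.6]
grip_width: 0.152
finger_force: 60.2
```

```bash
python3 f.py
```

```text
[0.79 0.   0.4 ] [ 0.018 -0.138  0.012] [506.59091113 117.67385734  89.81880756] 19.55
```

The hook now carries about 1.95 N, more than the gauge's weight, with no side force. Opening gradually.

Request:
carry_out(increments="-0.6 0 0 0 0; -0.5 0 0 0 0; -0.4 0 0 0 0; -0.2 0 0 0 0; 0 0 0 0 0")

```text
time: 20.05
ee_pos: [506.4, 117.6, 89.7]
orientation: [-0.0, -0.012, 1.0, -0.0]
ft_force: [-0.7, -0.5, -0.1]
grip_width: 0.499
finger_force: 0.0
```

```bash
python3 g.py; python3 - <<'E'
from h import *
a=snap("side")[1][130:300,270:390]; b=snap("wrist")[1]
cv2.imwrite("pics/mix4.png",np.hstack([cv2.resize(a,(360,510)),cv2.resize(b[150:450,190:450],(440,510))])[:,:,::-1])
E
python3 f.py
```

```text
20.05 [506.4 117.6  89.7] yaw 181.35855690454665 [-0.7 -0.5 -0.1]
tcp in cab [-128.6    2.1   89.7] eye pred [631.3 120.6 177.7] in cab [ -3.6   2.2 177.7]
side gauge_eye [313.3 448.6] 0.23 [ 617.4 -313.2  177.7] pred px [195.2 321. ]
side gauge [231.2 320.7] 0.59 [630.8 125.4  62.7] pred px [232.2 322. ]
side gauge [252.  323.5] 0.52 [593.5  61.1  62.7] pred px [232.2 322. ]
[ 0.3   0.22 -0.04] [-0.018  0.012 -0.026] [506.48060826 117.67856424  89.75126174] 20.85
```

View pics/mix4.png

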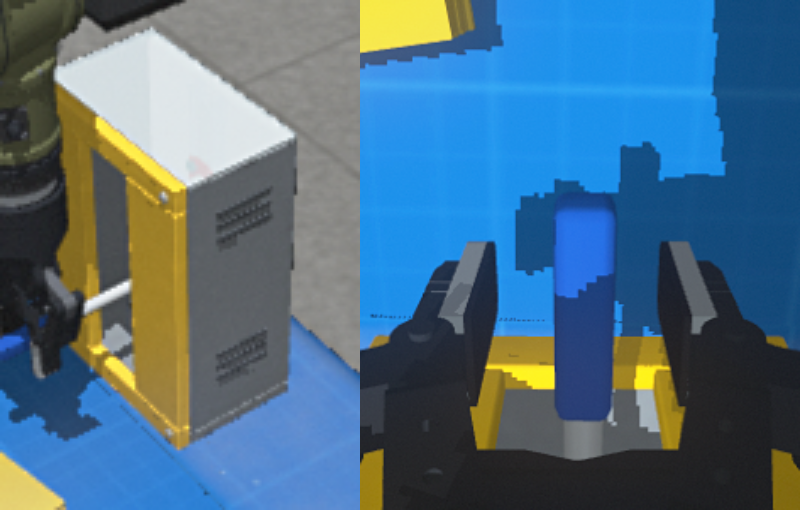

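The gauge hangs on the hook. The handle shows at (585,300), free and centred between the open fingers, and the wrist reads no load. Retreating straight up, then back.

Request:
carry_out(increments="0 0 0 -1 0; 0 0 0 -2.5 0; 0 0 0 -4 0; 0 0 0 -5.5 0; 0 0 0 -7 0")

```text
time: 21.35
ee_pos: [506.6, 117.7, 161.2]
orientation: [0.0, -0.012, 1.0, 0.0]
ft_force: [-0.5, 0.5, -0.0]
grip_width: 0.498
finger_force: 0.0
```

Request:
carry_out(increments="0 2 0 -2 0; 0 5 0 -3 0; 0 8 0 -4 0; 0 11 0 -4 0; 0 11 0 -4 0")

```text
time: 21.85
ee_pos: [392.4, 114.5, 200.5]
orientation: [-0.001, -0.012, 1.0, -0.0]
ft_force: [1.2, -0.1, -0.4]
grip_width: 0.5
finger_force: 0.0
```

Request:
carry_out(increments="0 0 0 0 0; 0 0 0 0 0; 0 0 0 0 0; 0 0 0 0 0; 0 0 0 0 0")

```text
time: 22.35
ee_pos: [396.9, 115.0, 199.5]
orientation: [-0.0, -0.012, 1.0, -0.0]
ft_force: [0.1, 0.2, 0.3]
grip_width: 0.502
finger_force: 0.0
```

```bash
python3 g.py|tail -4; python3 -c "
from h import *
a=snap('side')[1][130:300,250:390]; cv2.imwrite('pics/fin.png',cv2.resize(a,None,fx=3,fy=3)[:,:,::-1])"
```

```text
side gauge [231.3 322.7] 0.6 [564.9  20.4 172.5] pred px [215.7 281.9]
side gauge [251.1 323.4] 0.42 [530.  -31.5 172.5] pred px [215.7 281.9]
top gauge_eye [191.1 444.2] 0.48 [ 644.  -266.1  287.5] pred px [245.  273.9]
top gauge [217.  278.4] 0.47 [610.4 118.6 172.5] pred px [252.4 278.3]
```

View pics/fin.png

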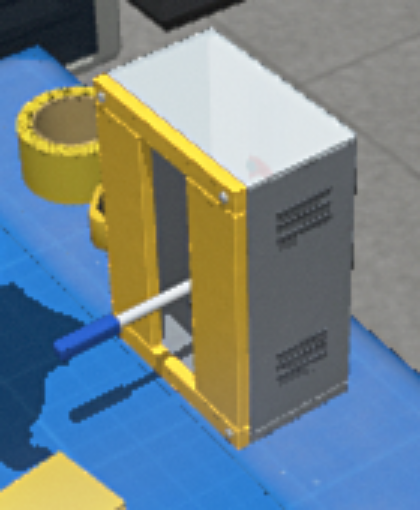

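The gauge hangs level inside: its handle sticks out through the opening from (60,345) to (190,287), well above the sill, and the robot is clear.

```bash
python3 -c "
from plant import env; print(env.sign_off())"
```

```text
the job is handed in; nothing more can be done
None
```

The gauge is hanging by its loop on the hook inside the cabinet, level and free, with the arm well clear; I handed the job in at about 22.5 s of the 51 s allowed, and the hand-in gave no verdict back.

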